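# Lock a spoon blank in the carving jig with its cam lever

### The job

Clamp the spoon blank in the carving jig with pushes of a fingertip: slide it back to the rail and along it, past the open cam, home against the end stop; then push the arm of the cam lever round until the cam grips the blank tight. Leave it locked and stand clear of everything. Do not pick up or lift the blank, and leave the wax tin, mallet, gouge and scoop where they are.

Things in the scene. Friction and masses are not known exactly. Their poses are not given: they have to be found in the camera images.
- jig: Carving jig screwed to the bench: grey-faced plywood board 260 x 400 x 18 mm (its x, y, z). Origin: centre of its underside. 'Jig' coordinates below are in its frame, in mm: x away from the robot, y left, z up from the bench. Rail, end stop, blank and lever on it are all lower than z = 47; only the brass dome nut on the pivot reaches 59.
- rail_face (a point): Point on the working face of the brown wooden back rail, which stands 22 mm high above the board along its far edge: the face is the plane jig x = 85, from y = -185 to 185.
- stop_face (a point): Middle of the working face of the wooden end stop, a block 22 mm high at the left end of the board: the face is the plane jig y = 150, from x = 29 to 85.
- pivot_axis (a point): Point on the vertical axis about which the cam lever turns (a bolt with a brass dome nut), at half the lever's height: jig x = 4.3, y = 90, z = 33.
- cam_lever (a joint): Angle of the dark wooden cam lever, rad. It turns level and stays where left (friction 0.08 N m). At value q the arm points 162 degrees + q from jig +x towards +y (anticlockwise from above): 0 = open, arm back towards the robot; starts at 0 to 0.5; end of travel 2.3. On a blank that is home the cam touches at about 1.54; 5 N pushed near the tip brings it to 1.59, 10 N (tight) to 1.63, 20 N to 1.68.
- lever_tip (a point): Tip of the lever's arm, 120 mm from the pivot axis, at half height (z = 33). The arm is a straight bar 22 mm wide with a round end, from z = 22 to 44, so 4 mm clear of the board. Locked, it lies nearly parallel to the rail, pointing to jig -y, held by friction.
- cam_center (a point): The round eccentric end of the cam lever: a disc of radius 28 mm, z = 22 to 44, its centre (this point, half-way up) 8 mm off the pivot axis. While the lever is open it leaves a slot at least 57 mm wide to the rail for the 50 mm blank; turned past 1.0 rad it bars the way.
- blank: Spoon blank: loose light brown wooden bar 50 x 170 x 28 mm (its x, y, z), about 0.16 kg, a spoon outline pencilled on top. Origin: centre of its underside; long axis y. At first it lies flat on the board, right (jig -y) of the cam, some 5 to 30 mm off the rail and a little askew. Home, its centre is at jig x = 60, y = 65.
- blank_center (a point): Centre of the blank, half-way up (32 mm above the bench).
- blank_back_left (a point): Half-way up the blank's vertical edge at its +x +y corner (the corner that goes between rail and end stop): jig x = 85, y = 150 when home.
- blank_back_right (a point): Half-way up the blank's vertical edge at its +x -y corner: jig x = 85, y = -20 when home.
- wax_tin: Bystander: round tin with a green lid, 64 mm across, 34 mm high, standing on the front right of the jig board. Origin: centre of its underside.
- mallet: Bystander: wooden mallet lying on the bench left of the jig; head 65 x 115 x 65 mm, handle 190 mm towards its -x. Origin: under the centre of the head.
- gouge: Bystander: carving gouge, about 245 mm long, 28 mm thick, lying on the bench behind the rail. Origin: on the bench under its shank; handle towards its -x.
- scoop: Bystander: small finished wooden scoop, 170 mm long, bowl 52 mm across and 17 mm high, lying on the bench right of the jig. Origin: on the bench under the handle; bowl towards its +x.
Mind the look-alikes: they are no part of the job. What is shaped like the blank but grey is not meant.

How it is judged (in metres and radians):
On the way, in this order (a step that is already met when the one before it is completed fails the run):
1. the blank is at the rail and the end stop, within 8 mm (y of blank_back_left in the frame of jig above 0.142 m and x of each of blank_back_left, blank_back_right in the frame of jig above 0.077 m), for 0.1 s.
2. the cam lever has been turned and grips the blank (value of joint cam_lever above 1.4 rad and contact force between cam_lever and blank above 5 N), for 0.2 s.
At the end, for the whole second after the job is handed in: The blank lies flat, with its back within 3 mm of the rail at both ends and its left end within 4 mm of the end stop; the cam lever is turned past 1.4 rad and its disc presses on the blank with more than 5 N by itself; the blank is at rest (all of step 2 and y of blank_back_left in the frame of jig above 0.146 m and x of each of blank_back_left, blank_back_right in the frame of jig above 0.082 m and angle between blank's own z axis and vertical below 0.05 rad and linear speed of blank below 0.01 m/s); the robot touches nothing.
It fails at once if the blank was lifted more than 10 mm or tipped up (height (world z) of blank_center above 0.042 m or angle between blank's own z axis and vertical above 0.2 rad).
It fails at once if the wax tin, mallet, gouge or scoop was moved more than 15 mm (distance of any of wax_tin, mallet, gouge, scoop from where it was at the start of the episode above 0.015 m).
It also fails if it takes over 58 s, if anything falls off the work surface, if the arm or the gripper's body presses on something with over 40 N, if the wrist force passes 120 N, or if a joint passes its speed limit or range.

### The arm

A 6-joint arm with a two-finger parallel gripper is mounted at the origin on the work surface. World frame = base frame: x ahead of the robot, y to its left, z up, the work surface at z = 0. Lengths are in m, angles in degrees, forces in N, time in s.
With the tool pointing down it reaches from about 0.25 to 0.725 m from the base axis. Payload 9.7 kg.
Tool frame: the origin (TCP) lies midway between the tips of the shut fingers; the grasp point (between the pads) lies 19 mm behind it; z points along the fingers, x is the direction in which the jaws open and shut, and the axes are right-handed (so a half turn about z gives the same grasp; the last joint's range is limited). The gripper opens to 85 mm and grips with 20 to 120 N. Pads are 22 mm wide; open, the fingers measure 114 mm over their backs; the gripper's body (76 mm by 85 mm) begins 54 mm behind the grasp point. The pads swing forward as they close: fully open they stand 13 mm farther back than shut.
Start: joints at [0, 4.979, 10.078, 95.1, 0, 90], TCP at [0.55, -0, 0.231] pointing down, gripper open.
Joint ranges: [-179.16, 179.16], [-48.56, 103.87], [-65.8, 70.77], [-126.05, 130.52], [-82.76, 87.17], [-180, 180]. Speed limits (degrees/s): [127.2, 127.2, 147.25, 180, 180, 180].

### API

Orientations are given as [roll, pitch, yaw] about the fixed x, y, z axes, in that order (R = Rz(yaw) Ry(pitch) Rx(roll)).
In Python, from workcell import bot, optics gives the robot as it stands.
- The arm moves only by the shell command python3 -m creep 'ROWS' [FORCE]. ROWS is JSON, a list of rows, each a list of 7 numbers: the shift along the tool's x, y, z in m, then the turn, a rotation vector about the tool's x, y, z in rad, then the opening, from 0 (shut) to 1 (fully open). A call has 1 to 8 rows; each row is the pose to reach, as a shift and turn from the pose commanded when the call began, along the tool's axes at that moment; what a row does not reach only later rows make up. A row lasts 1/10 s, in which the tool goes at most 50 mm and 8.59 degrees, less where a joint would pass 70% of its speed; a pose out of reach is approached as far as the arm can. A call with a gripper value outside its range is refused whole. The fingers move at their own pace and stop on an object; FORCE is the grip in N (left out, the last holds). Time passes only in rows, so rows that repeat a pose let the fingers close. It gives the time, the measured TCP pose, the force and the opening at its end, in the units of the state.
- bot.get_obs(): the state, without advancing time (a new reading comes with each control period).
- optics.camera(name): name is "scene" or "side" or "wrist"; returns the picture (400x640x3 uint8, red, green, blue); there is no depth.
- optics.camera_params(name): a dict with "camera_matrix" (3x3 intrinsics, pixels), "D" ([k1, k2, p1, p2, k3] as OpenCV has them; the pictures are not rectified), "R" (3x3) and "t" (3): a world point X has camera coordinates R X + t; the wrist camera has in their place "mount" (4x4, takes a point from camera to tool coordinates, whose origin is the TCP and whose axes are the tool frame's). Camera axes: x right, y down, z forward; pixel columns grow to the right and rows downward; lengths in m; the calibration is good to about 2 mm. A picture is of the moment at which its call begins: read the wrist's pose just before it. camera_params takes no time and is no camera call.
- bot.job_done(): hands the job in, once; it reports no verdict.
The state is a dict: "time": time; "q": joint angles; "qd": joint speeds; "joint_efforts": joint torques, N m; "ee_pos": TCP position; "tcp_rot": TCP orientation; "wrist_force": force on the tool from outside, world axes, zero at the start; "torque": the same for the moment, N m; "opening": finger opening in m.
Only numpy, scipy, OpenCV 4.12 (cv2) and the standard library are available. Lean on these libraries where they do the work, as an engineer would, in place of code of your own. Each camera call takes 0.05 s, during which the arm holds its last target.

## Working session

There is one attempt and no reset: what is moved stays moved. The work goes in short steps, Python scripts to look and compute and a shell command to move; the robot and the scene stay as the last step left them, time stands still between calls to the robot, and variables do not carry over. Pictures are saved under pics/ and viewed, and the job is handed in when it is done.

```bash
ls; mkdir -p pics
python3 - <<'E'
from workcell import bot, optics
import cv2
o=bot.get_obs(); print(o)
for n in("scene","side","wrist"):
    im=optics.camera(n); cv2.imwrite(f"pics/{n}0.png",im[:,:,::-1]); p=optics.camera_params(n); print(n,p)
E
```

```text
pics
{'time': 0.0, 'q': array([1.06136779e-03, 5.01099947e+00, 1.00353723e+01, 9.51007420e+01,
       6.39609811e-04, 8.99977942e+01]), 'qd': array([-0.08706409,  0.05854311, -0.05876209, -0.07258756,  0.02456992,
       -0.00946107]), 'joint_efforts': array([ 7.68234549e-04, -5.20392072e+01,  4.64802504e+01,  1.63646933e-02,
        2.23589603e-05, -6.77332673e-05]), 'ee_pos': array([5.49767166e-01, 1.33656259e-05, 2.30592270e-01]), 'tcp_rot': array([-1.79999357e+02,  7.63691842e-02,  3.26714273e-03]), 'wrist_force': array([ 0.31917374,  0.52329593, -0.25029896]), 'torque': array([ 0.00578316, -0.01585578, -0.07645905]), 'opening': 0.08541359382520437}
scene {'camera_matrix': array([[410.02325316,   0.        , 320.5823316 ],
       [  0.        , 410.02325316, 196.38436883],
       [  0.        ,   0.        ,   1.        ]]), 'D': array([-0.09064503,  0.        ,  0.        ,  0.        ,  0.        ]), 'R': array([[ 0.48152688,  0.87626025,  0.0173159 ],
       [ 0.4820266 , -0.24828151, -0.84024202],
       [-0.73197146,  0.41294584, -0.54193497]]), 't': array([-0.24598228, -0.2
[... 383 characters left out ...]
 [ 0.19798103,  0.66594951, -0.71924597]]), 't': array([-0.50692955,  0.14087337,  1.00098129])}
wrist {'camera_matrix': array([[301.33550328,   0.        , 320.59865095],
       [  0.        , 301.33550328, 199.44050325],
       [  0.        ,   0.        ,   1.        ]]), 'D': array([0.01802588, 0.        , 0.        , 0.        , 0.        ]), 'mount': array([[ 9.99999572e-01,  1.13297334e-04,  9.17753588e-04,
         1.04889643e-03],
       [-3.78848521e-04,  9.55547605e-01,  2.94836616e-01,
        -7.60805524e-02],
       [-8.43553041e-04, -2.94836838e-01,  9.55547240e-01,
        -1.41461365e-01],
       [ 0.00000000e+00,  0.00000000e+00,  0.00000000e+00,
         1.00000000e+00]])}
```

View pics/scene0.png

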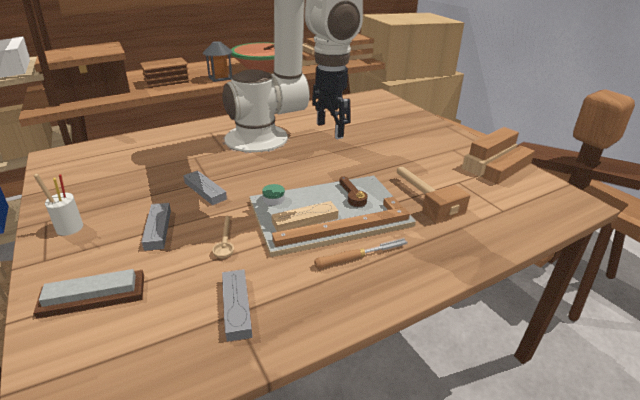

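View pics/side0.png

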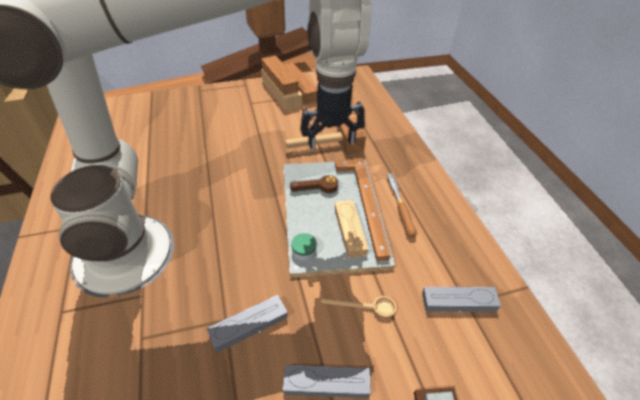

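View pics/wrist0.png

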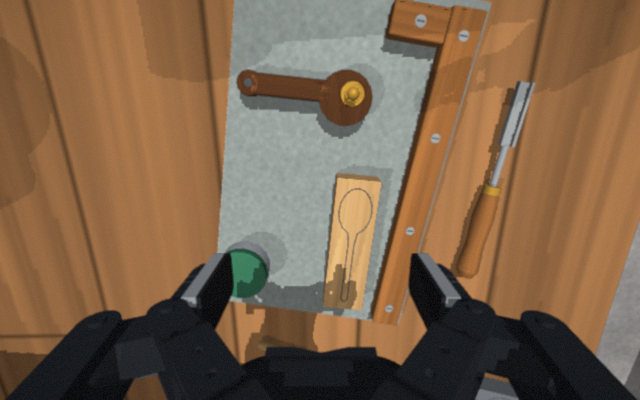

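The wrist view shows the light brown blank with its pencilled spoon at wrist (352,240), scene (305,213) and side (350,227). Possible confusions are the grey blanks at scene (205,187), (157,227) and (236,303), the grey whetstone at (90,290), and the timber at (500,155). None of them is light brown or on the jig, so I take the bar on the jig. Next is a close crop.

Run:
```python
import cv2
im=cv2.imread("pics/wrist0.png")
cv2.imwrite("pics/w0a.png",cv2.resize(im[0:200,210:500],None,fx=2.75,fy=2.75,interpolation=cv2.INTER_CUBIC))
cv2.imwrite("pics/w0b.png",cv2.resize(im[150:350,210:500],None,fx=2.75,fy=2.75,interpolation=cv2.INTER_CUBIC))
```

```text
(no output)
```

View pics/w0a.png

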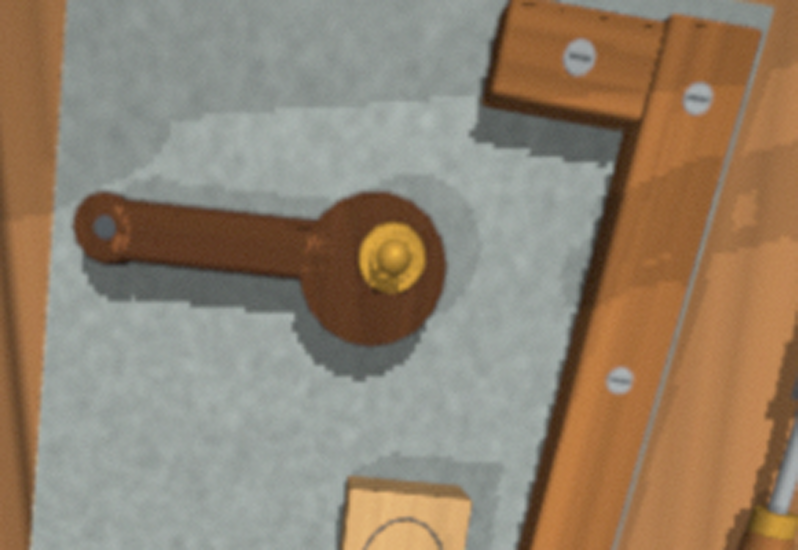

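View pics/w0b.png

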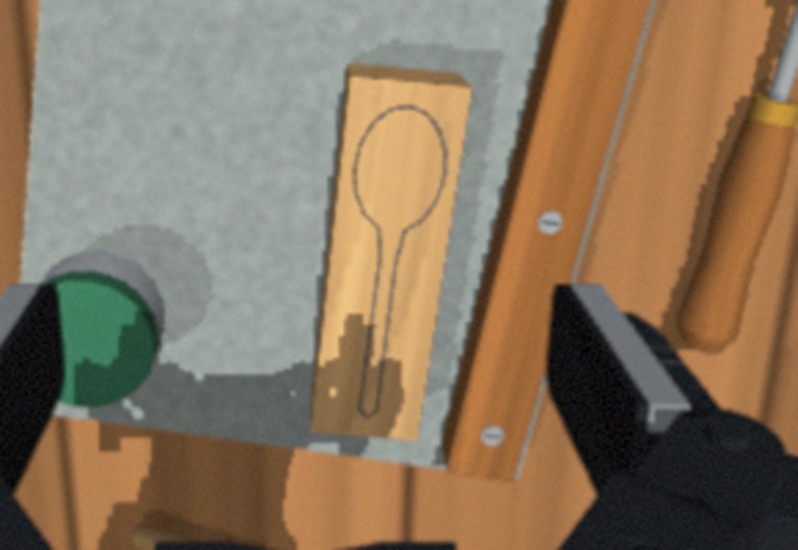

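```bash
cat > h.py <<'E'
import numpy as np, cv2
from scipy.optimize import least_squares
from scipy.spatial.transform import Rotation as Ro
from workcell import bot, optics
P={n:optics.camera_params(n) for n in("scene","side","wrist")}
def wristRt(pos,rpy):
    T=np.eye(4);T[:3,:3]=Ro.from_euler('xyz',rpy,degrees=True).as_matrix();T[:3,3]=pos
    M=np.linalg.inv(T@P["wrist"]["mount"]);return M[:3,:3],M[:3,3]
def proj(X,n,Rt=None):
    R,t=Rt if Rt is not None else (P[n]["R"],P[n]["t"])
    return cv2.projectPoints(np.atleast_2d(X).astype(float),cv2.Rodrigues(R)[0],np.array(t,float),P[n]["camera_matrix"],P[n]["D"])[0][:,0]
def unproj(uv,z,n,Rt=None):
    R,t=Rt if Rt is not None else (P[n]["R"],P[n]["t"])
    u=cv2.undistortPoints(np.array(uv,float).reshape(-1,1,2),P[n]["camera_matrix"],P[n]["D"])[:,0]
    d=np.c_[u,np.ones(len(u))]@R; c=-R.T@t
    return c+d*((z-c[2])/d[:,2])[:,None]
def j2w(p,J):
    p=np.atleast_2d(p);c,s=np.cos(J[2]),np.sin(J[2]);return np.c_[J[0]+c*p[:,0]-s*p[:,1],J[1]+s*p[:,0]+c*p[:,1],p[:,2]]
def w2j(p,J):
    p=np.atleast_2d(p);c,s=np.cos(J[2]),np.sin(J[2]);d=p[:,:2]-J[:2];return np.c_[c*d[:,0]+s*d[:,1],-s*d[:,0]+c*d[:,1]]
E
python3 - <<'E'
from h import *
W=wristRt([.549767,0,.230592],[-179.99936,.0764,.0033])
pts=np.array([[85,150,40],[29,150,40],[85,-185,40],[85,185,40],[4.3,90,59]])/1e3
px=np.array([[442.7,43.6],[387.1,35.3],[372.5,320.9],[454.4,5.5],[354,92.7]])
f=lambda J:(proj(j2w(pts,J),"wrist",W)-px).ravel()
r=least_squares(f,[.6,0,0],loss='soft_l1');J=r.x
print(J,np.degrees(J[2]));print(f(J).reshape(-1,2).round(1))
b=unproj([[380.9,182],[335.5,179.8],[323.5,306.4],[361,310]],.046,"wrist",W)
print("blank BL,FL,FR,BR jig",(w2j(b,J)*1e3).round(1))
t=unproj([[247.8,82.5],[345,97.7]],.044,"wrist",W);t=w2j(t,J)*1e3;print("tip",t)
d=t[0]-[4.3,90];print("lever q",np.arctan2(d[1],d[0])%(2*np.pi)-np.radians(162), np.hypot(*d))
tin=unproj([[248,274]],.034+.018,"wrist",W);print("tin",w2j(tin,J)*1e3)
np.save("J.npy",J)
# overlay
E=lambda p:np.array(p)/1e3
for n,Rt in(("wrist",W),("scene",None),("side",None)):
    im=cv2.imread(f"pics/{n}0.png")
    for L in ([[-130,-200,18],[130,-200,18],[130,200,18],[-130,200,18]],[[85,-185,40],[85,185,40]],[[29,150,40],[85,150,40]]):
        cv2.polylines(im,[proj(j2w(E(L),J),n,Rt).round().astype(int)],len(L)>2,(0,0,255),1)
    cv2.imwrite(f"pics/ov_{n}.png",im)
im=np.vstack([cv2.imread("pics/ov_scene.png")[150:270,200:460],cv2.imread("pics/ov_side.png")[150:290,240:500]])
cv2.imwrite("pics/ov2.png",cv2.resize(im,None,fx=2.2,fy=2.2))
E
```

```text
[ 5.64381007e-01 -3.31003030e-04 -1.59303188e-01] -9.127400357935299
[[ 0.6  0.6]
 [ 0.8 -0.9]
 [-0.2  2.2]
 [-0.5 -2. ]
 [-0.6  1. ]]
blank BL,FL,FR,BR jig [[  53.5    4.7]
 [   3.2   -0.9]
 [  16.7 -165.6]
 [  64.7 -163.2]]
tip [[-102.02432928   84.14856475]
 [  -2.02400212   85.6119962 ]]
lever q 0.3691376371656272 106.48522100235627
tin [[ -80.9392358  -130.57623725]]
```

View pics/ov_wrist.png

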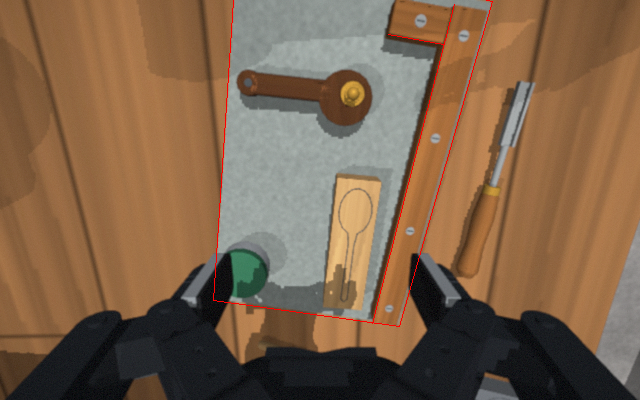

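View pics/ov2.png

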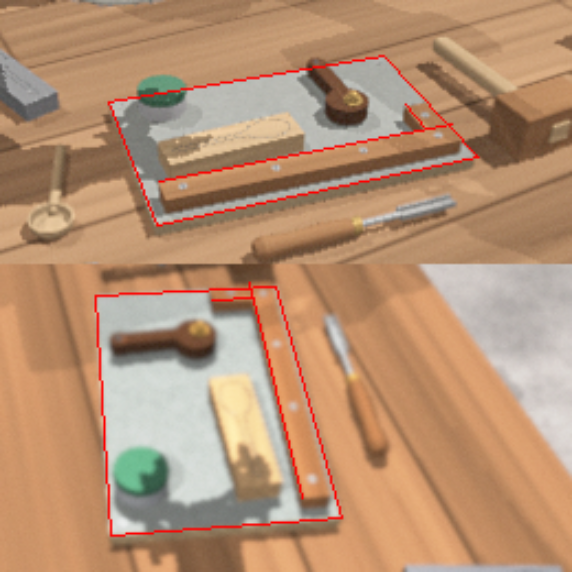

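The crop confirms the blank: light brown with a spoon outline. The jig fit overlays well in all three views, with jig at (0.564, 0.000) and yaw -9.1°. Lever q is about 0.37 and the tin sits at jig (-81,-131). The blank's back is about 31 mm off the rail at its left end and 20 mm at its right. I'll shut the gripper, align it with the jig, and move over a spot in front of the blank.

```bash
cat >> h.py <<'E'
def where():
    o=bot.get_obs();J=np.load("J.npy");print("t",round(o["time"],2),"jig",(w2j(o["ee_pos"],J)[0]*1e3).round(1),"z",round(o["ee_pos"][2]*1e3,1),"rpy",o["tcp_rot"].round(1),"F",o["wrist_force"].round(1),"open",round(o["opening"],4));return o
def wpic(name):
    o=where();im=optics.camera("wrist");cv2.imwrite(f"pics/{name}.png",im[:,:,::-1]);return wristRt(o["ee_pos"],o["tcp_rot"]),im
E
python3 -m creep '[[-0.01,0.03,0.03,0,0,0.1,0],[-0.022,0.07,0.06,0,0,0.1593,0],[-0.022,0.07,0.1,0,0,0.1593,0],[-0.022,0.07,0.131,0,0,0.1593,0],[-0.022,0.07,0.131,0,0,0.1593,0],[-0.022,0.07,0.131,0,0,0.1593,0],[-0.022,0.07,0.131,0,0,0.1593,0]]' 40
python3 - <<'E'
from h import *
wpic("w1")
E
```

```text
time: 0.85
ee_pos: [0.5291, -0.0699, 0.1025]
tcp_rot: [-180.0, -0.2, -9.1]
wrist_force: [0.3, -0.1, 1.0]
opening: -0.0002
t 0.85 jig [-23.8 -74.3] z 102.5 rpy [-180.    -0.2   -9.1] F [ 0.3 -0.1  1. ] open -0.0002
```

View pics/w1.png

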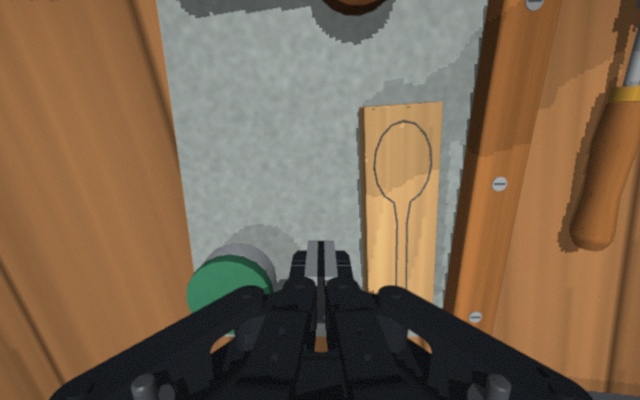

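The shut fingers stand in the gap between the tin (235,285) and the blank (400,200). I'll go down and push +x.

```bash
python3 -m creep '[[0,0,0.04,0,0,0,0],[0,0,0.073,0,0,0,0],[0,0,0.073,0,0,0,0]]'
python3 -m creep '[[0.006,0,0,0,0,0,0],[0.012,0,0,0,0,0,0],[0.017,0,0,0,0,0,0],[0.021,0,0,0,0,0,0],[0.025,0,0,0,0,0,0],[0.029,0,0,0,0,0,0],[0.033,0,0,0,0,0,0],[0.035,0,0,0,0,0,0]]'
python3 - <<'E'
from h import *
wpic("w2")
E
```

```text
time: 1.2
ee_pos: [0.5262, -0.0695, 0.0246]
tcp_rot: [180.0, 0.3, -9.1]
wrist_force: [-1.2, 0.7, 0.4]
opening: 0.0004
time: 2.0
ee_pos: [0.5628, -0.0756, 0.0272]
tcp_rot: [-180.0, 0.0, -9.1]
wrist_force: [-1.2, 0.3, 0.3]
opening: -0.0001
t 2.0 jig [ 10.4 -74.6] z 27.2 rpy [-180.     0.    -9.1] F [-1.2  0.3  0.3] open -0.0001
```

View pics/w2.png

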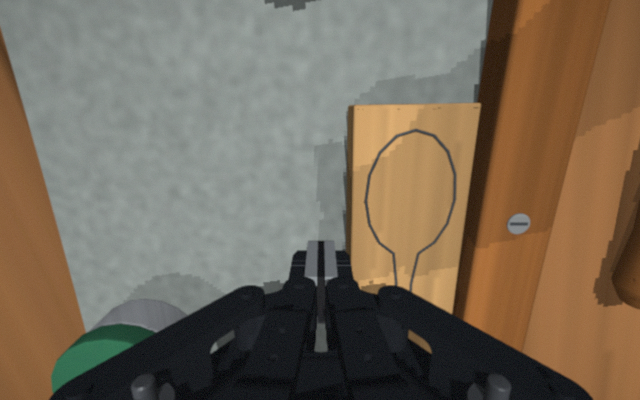

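The blank's top is at (350-480,103) and nearly at the rail. I'll keep pushing in small steps.

```bash
python3 -m creep '[[0.003,0,0,0,0,0,0],[0.005,0,0,0,0,0,0],[0.006,0,0,0,0,0,0]]'
python3 -m creep '[[0.002,0,0,0,0,0,0],[0.003,0,0,0,0,0,0],[0.003,0,0,0,0,0,0]]'
python3 - <<'E'
from h import *
wpic("w3")
E
```

```text
time: 2.35
ee_pos: [0.5686, -0.0765, 0.0272]
tcp_rot: [180.0, 0.0, -9.1]
wrist_force: [-0.0, -0.7, -0.4]
opening: 0.0002
time: 2.65
ee_pos: [0.5716, -0.077, 0.0273]
tcp_rot: [-180.0, -0.0, -9.1]
wrist_force: [0.5, -0.1, 0.8]
opening: -0.0001
t 2.65 jig [ 19.3 -74.6] z 27.3 rpy [-180.    -0.    -9.1] F [ 0.5 -0.1  0.8] open -0.0001
```

View pics/w3.png

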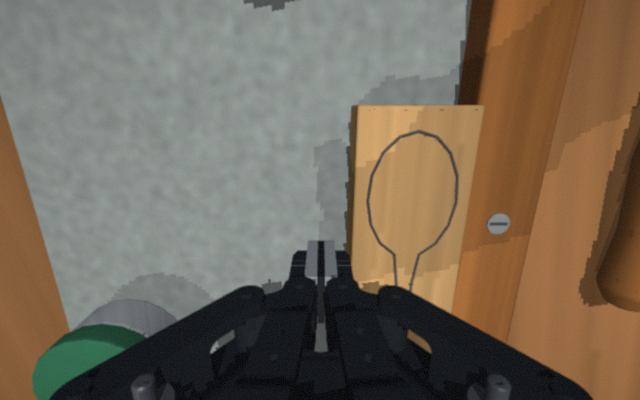

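Run:
```python
from h import *
J=np.load("J.npy");o=where();W=wristRt(o["ee_pos"],o["tcp_rot"])
print(w2j(unproj([[483,105],[355,106],[456,310]],.046,"wrist",W),J)*1e3)
print("rail edge",w2j(unproj([[475,50],[480,0]],.040,"wrist",W),J)*1e3)
im=cv2.imread("pics/w3.png")
cv2.polylines(im,[proj(j2w(np.array([[85,-100,40],[85,150,40]])/1e3,J),"wrist",W).round().astype(int)],0,(0,0,255),1)
cv2.imwrite("pics/w3o.png",cv2.resize(im[0:330,330:560],None,fx=1.8,fy=1.8))
```

```text
t 2.7 jig [ 19.3 -74.6] z 27.3 rpy [180.   -0.   -9.1] F [-0.2  0.8 -0.2] open -0.0001
[[ 83.07898497   2.01031704]
 [ 33.66817804   1.79400583]
 [ 85.03048812 -91.47235429]]
rail edge [[79.7537473  22.17306247]
 [78.9087563  38.70065627]]
```

View pics/w3o.png

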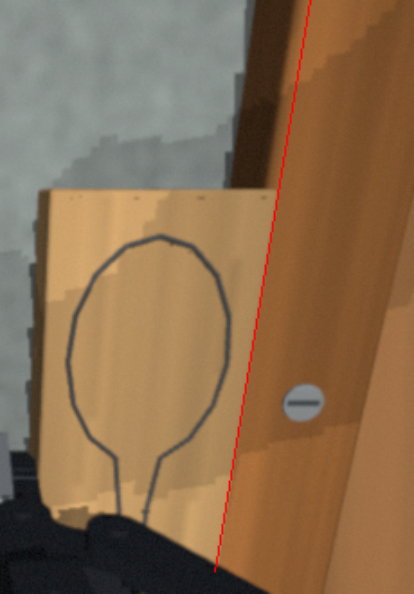

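```bash
python3 -m creep '[[0.001,0,0,0,0,0,0],[0.0015,0,0,0,0,0,0]]'
python3 -m creep '[[0.001,0,0,0,0,0,0],[0.0015,0,0,0,0,0,0]]'
```

```text
time: 2.9
ee_pos: [0.5722, -0.0772, 0.0273]
tcp_rot: [180.0, 0.1, -9.1]
wrist_force: [-7.2, 0.5, 5.2]
opening: 0.0001
time: 3.1
ee_pos: [0.5723, -0.0772, 0.0273]
tcp_rot: [180.0, 0.2, -9.1]
wrist_force: [-14.6, 1.2, 9.3]
opening: 0.0
```

Force rose, so the blank is seated on the rail. Next I'll lift off and check where the scoop is before moving to the blank's right end.

```bash
python3 -m creep '[[-0.01,0,0,0,0,0,0],[-0.02,0,0,0,0,0,0],[-0.02,0,-0.04,0,0,0,0],[-0.02,0,-0.075,0,0,0,0],[-0.02,0,-0.075,0,0,0,0]]'
python3 - <<'E'
from h import *
J=np.load("J.npy");o=where()
print("scoop jig",w2j(unproj([[320,303],[385,307],[385,297]],.012,"side"),J)*1e3)
d=j2w(np.array([[.060,-.205,0]]),J)[0];p=o["ee_pos"];print("jig shift",np.array([60,-205])-w2j(p,J)[0]*1e3)
E
```

```text
time: 3.6
ee_pos: [0.5566, -0.0745, 0.1077]
tcp_rot: [-180.0, -0.5, -9.1]
wrist_force: [0.3, 0.4, 0.2]
opening: 0.0001
t 3.6 jig [  4.1 -74.5] z 107.7 rpy [-180.    -0.5   -9.1] F [0.3 0.4 0.2] open 0.0001
scoop jig [[ -66.30455769 -283.20393914]
 [  80.82247287 -307.7956185 ]
 [  86.45817595 -282.42686091]]
jig shift [  55.88127951 -130.52558116]
```

```bash
python3 -m creep '[[0.02,0.045,0,0,0,0,0],[0.04,0.09,0,0,0,0,0],[0.055,0.131,0,0,0,0,0],[0.055,0.131,0,0,0,0,0]]'
python3 - <<'E'
from h import *
wpic("w4")
E
```

```text
time: 4.0
ee_pos: [0.5881, -0.2167, 0.1012]
tcp_rot: [179.9, -0.0, -9.4]
wrist_force: [-0.5, -0.2, -0.4]
opening: 0.0002
t 4.0 jig [  57.8 -209.9] z 101.2 rpy [179.9  -0.   -9.4] F [-0.5 -0.2 -0.4] open 0.0002
```

View pics/w4.png

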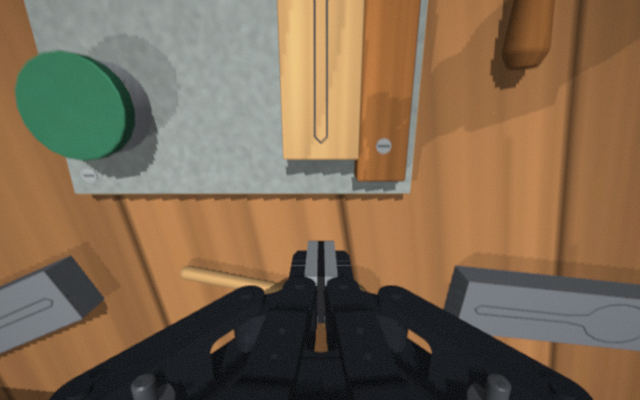

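The finger (321,255) stands behind the middle of the blank's right end (284-360,158), and the blank lies along the rail. I'll go down and push +y with a slight bias to the rail.

```bash
python3 -m creep '[[0,0,0.04,0,0,0,0],[0,0,0.074,0,0,0,0],[0,0,0.074,0,0,0,0]]'
python3 -m creep '[[0,-0.008,0,0,0,0,0],[0,-0.016,0,0,0,0,0],[0,-0.024,0,0,0,0,0],[0,-0.03,0,0,0,0,0],[0.0005,-0.036,0,0,0,0,0],[0.001,-0.042,0,0,0,0,0],[0.001,-0.048,0,0,0,0,0],[0.001,-0.054,0,0,0,0,0]]'
python3 - <<'E'
from h import *
wpic("w5")
E
```

```text
time: 4.35
ee_pos: [0.585, -0.2102, 0.0232]
tcp_rot: [-179.9, 0.4, -9.1]
wrist_force: [-0.9, -0.9, -0.7]
opening: -0.0001
time: 5.15
ee_pos: [0.5978, -0.1588, 0.0283]
tcp_rot: [180.0, -0.0, -9.1]
wrist_force: [0.1, -1.5, 0.9]
opening: 0.0003
t 5.15 jig [  58.2 -151.2] z 28.3 rpy [180.   -0.   -9.1] F [ 0.1 -1.5  0.9] open 0.0003
```

View pics/w5.png

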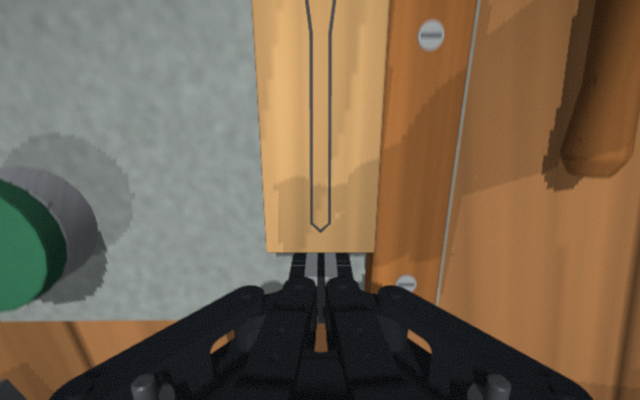

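The fingertip at (321,255) is pushing the middle of the blank's end, and the blank is still flush with the rail. I'll continue.

```bash
python3 -m creep '[[0,-0.006,0,0,0,0,0],[0,-0.012,0,0,0,0,0],[0.0005,-0.018,0,0,0,0,0],[0.0005,-0.024,0,0,0,0,0],[0.0005,-0.03,0,0,0,0,0],[0.001,-0.036,0,0,0,0,0],[0.001,-0.042,0,0,0,0,0],[0.001,-0.048,0,0,0,0,0]]'
python3 -m creep '[[0,-0.006,0,0,0,0,0],[0,-0.012,0,0,0,0,0],[0.0005,-0.018,0,0,0,0,0],[0.0005,-0.024,0,0,0,0,0],[0.0005,-0.03,0,0,0,0,0],[0.001,-0.036,0,0,0,0,0],[0.001,-0.042,0,0,0,0,0],[0.001,-0.048,0,0,0,0,0]]'
python3 - <<'E'
from h import *
wpic("w6")
im=optics.camera("side");cv2.imwrite("pics/s6.png",cv2.resize(im[120:320,220:480,::-1],None,fx=2.5,fy=2.5))
E
```

```text
time: 6.0
ee_pos: [0.6063, -0.1114, 0.0281]
tcp_rot: [-180.0, 0.0, -9.1]
wrist_force: [0.0, -0.6, -0.9]
opening: 0.0002
time: 6.8
ee_pos: [0.6151, -0.0642, 0.0283]
tcp_rot: [-180.0, -0.0, -9.1]
wrist_force: [-0.6, -1.2, -0.1]
opening: -0.0006
t 6.8 jig [ 60.2 -55. ] z 28.3 rpy [-180.    -0.    -9.1] F [-0.6 -1.2 -0.1] open -0.0006
```

View pics/w6.png

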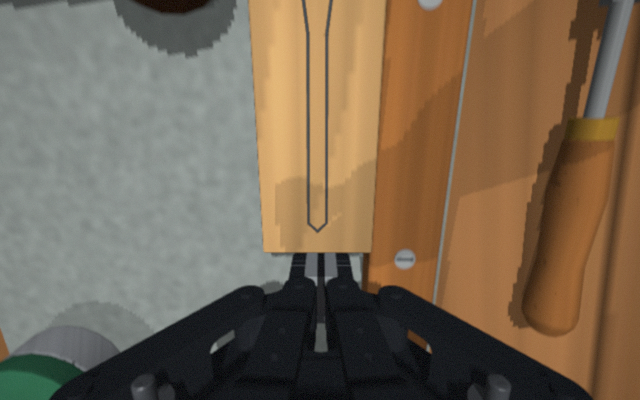

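View pics/s6.png

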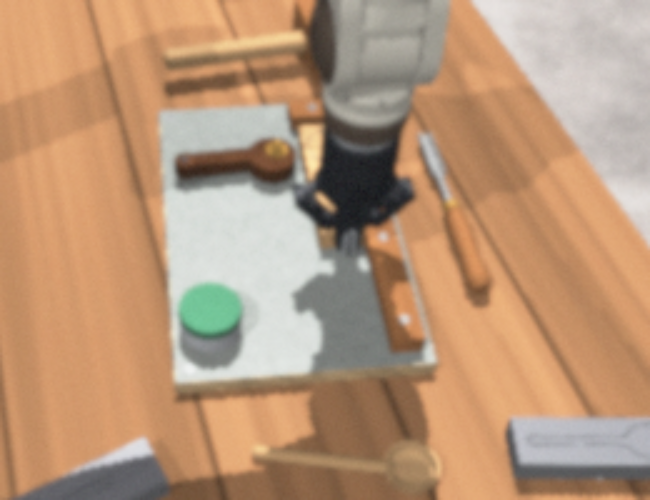

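The blank has passed the lever (still open) and is flush with the rail, with about 24 mm to go.

```bash
python3 -m creep '[[0,-0.005,0,0,0,0,0],[0,-0.01,0,0,0,0,0],[0,-0.014,0,0,0,0,0],[0,-0.017,0,0,0,0,0],[0,-0.019,0,0,0,0,0],[0,-0.021,0,0,0,0,0]]'
python3 -m creep '[[0,-0.001,0,0,0,0,0],[0,-0.002,0,0,0,0,0],[0,-0.002,0,0,0,0,0]]'
python3 -m creep '[[0,-0.001,0,0,0,0,0],[0,-0.002,0,0,0,0,0],[0,-0.002,0,0,0,0,0]]'
```

```text
time: 7.5
ee_pos: [0.6183, -0.0439, 0.0284]
tcp_rot: [180.0, -0.0, -9.1]
wrist_force: [-0.6, -1.2, 1.1]
opening: -0.0001
time: 7.8
ee_pos: [0.6186, -0.0419, 0.0283]
tcp_rot: [-180.0, -0.0, -9.1]
wrist_force: [-0.1, -0.9, -0.3]
opening: 0.0005
time: 8.1
ee_pos: [0.6187, -0.041, 0.0283]
tcp_rot: [179.9, 0.0, -9.2]
wrist_force: [-1.8, -6.1, 2.1]
opening: 0.0001
```

```bash
python3 -m creep '[[0,-0.001,0,0,0,0,0],[0,-0.001,0,0,0,0,0]]'
python3 -m creep '[[0,0.01,0,0,0,0,0],[0,0.02,0,0,0,0,0],[0,0.02,-0.05,0,0,0,0],[0,0.02,-0.1,0,0,0,0],[-0.06,0.02,-0.12,0,0,0,0],[-0.06,0.02,-0.12,0,0,0,0]]'
python3 - <<'E'
from h import *
J=np.load("J.npy");W,im=wpic("w7")
im=im[:,:,::-1].copy()
for L in([[85,-20,46],[85,150,46],[35,150,46],[35,-20,46]],):cv2.polylines(im,[proj(j2w(np.array(L)/1e3,J),"wrist",W).round().astype(int)],1,(0,0,255),1)
cv2.imwrite("pics/w7o.png",im)
E
```

```text
time: 8.3
ee_pos: [0.6187, -0.0409, 0.0283]
tcp_rot: [179.8, 0.0, -9.2]
wrist_force: [-2.2, -10.3, 1.2]
opening: 0.0
time: 8.9
ee_pos: [0.5558, -0.0494, 0.1516]
tcp_rot: [-179.9, -0.2, -9.1]
wrist_force: [0.4, -0.3, -0.8]
opening: -0.0
t 8.9 jig [ -0.7 -49.8] z 151.6 rpy [-179.9   -0.2   -9.1] F [ 0.4 -0.3 -0.8] open -0.0
```

View pics/w7o.png

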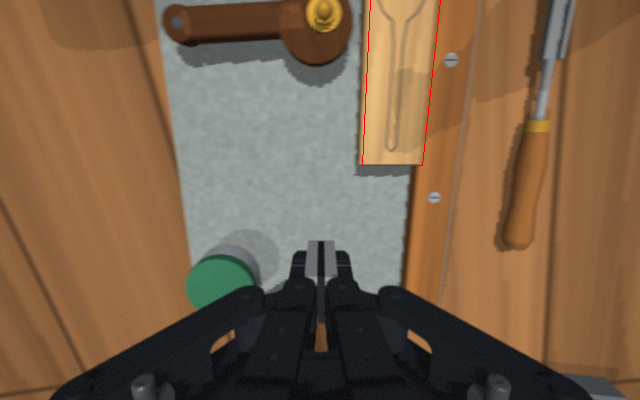

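The blank is home: the red home outline matches its top, at (362,163)-(422,163). The stop pushed back with 10 N. Now I'll move to the +y side of the lever arm near its tip, staying high over everything.

```bash
python3 -m creep '[[-0.02,-0.04,0,0,0,0,0],[-0.045,-0.085,0,0,0,0,0],[-0.07,-0.13,0,0,0,0,0],[-0.095,-0.177,0,0,0,0,0],[-0.095,-0.177,0,0,0,0,0],[-0.095,-0.177,0.04,0,0,0,0],[-0.095,-0.177,0.05,0,0,0,0],[-0.095,-0.177,0.05,0,0,0,0]]'
python3 - <<'E'
from h import *
J=np.load("J.npy")
print("mallet handle",w2j(unproj([[290,142],[360,137]],.03,"side"),J)*1e3)
wpic("w8")
im=optics.camera("side");cv2.imwrite("pics/s8.png",cv2.resize(im[80:280,220:480,::-1],None,fx=2.5,fy=2.5))
E
```

```text
time: 9.75
ee_pos: [0.49, 0.1397, 0.0964]
tcp_rot: [179.9, 0.2, -9.2]
wrist_force: [0.1, -0.5, 0.2]
opening: 0.0002
mallet handle [[-102.41722433  292.52389901]
 [ 130.57665215  301.24828802]]
t 9.75 jig [-95.7 126.4] z 96.4 rpy [179.9   0.2  -9.2] F [ 0.1 -0.5  0.2] open 0.0002
```

View pics/w8.png

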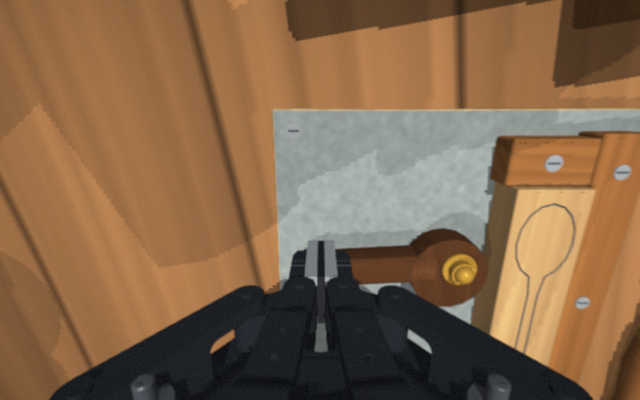

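View pics/s8.png

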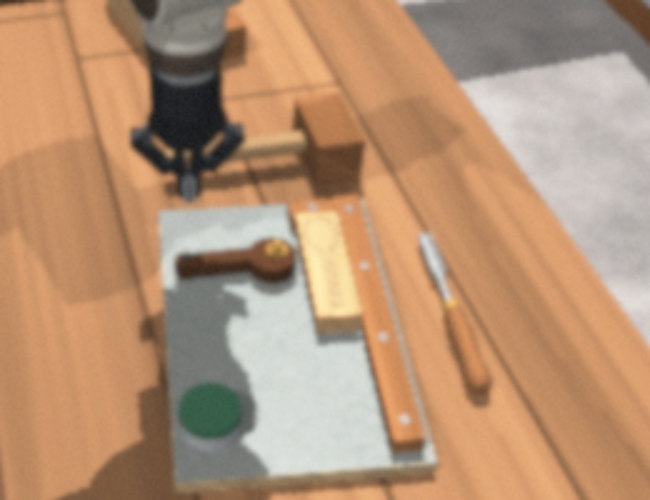

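```bash
python3 -m creep '[[0,0,0.04,0,0,0,0],[0,0,0.067,0,0,0,0],[0,0,0.067,0,0,0,0]]'
python3 - <<'E'
from h import *
where()
for q in [.37,.45,.55,.65,.75,.85,.95,1.05,1.15,1.25,1.35,1.45,1.54,1.6,1.65,1.7]:
    a=np.radians(162)+q;u=np.array([np.cos(a),np.sin(a)]);n=np.array([-u[1],u[0]])
    h=15*abs(n[0])+11*abs(n[1]);print(q,(np.array([4.3,90])+98*u-(11+h)*n).round(1))
E
```

```text
time: 10.15
ee_pos: [0.4897, 0.1396, 0.0292]
tcp_rot: [179.9, 0.2, -9.2]
wrist_force: [-0.2, -0.1, 1.7]
opening: 0.0001
t 10.15 jig [-95.9 126.3] z 29.2 rpy [179.9   0.2  -9.2] F [-0.2 -0.1  1.7] open 0.0001
0.37 [-94.8 107.3]
0.45 [-96.  100.4]
0.55 [-96.9  91.6]
0.65 [-96.9  82.6]
0.75 [-96.1  73.4]
0.85 [-94.3  64.1]
0.95 [-91.6  54.9]
1.05 [-88.   45.9]
1.15 [-83.3  37.1]
1.25 [-77.7  28.7]
1.35 [-71.   20.7]
1.45 [-63.5  13.4]
1.54 [-56.    7.5]
1.6 [-50.6   4. ]
1.65 [-45.9   1.2]
1.7 [-41.   -1.2]
```

```bash
python3 -m creep '[[0,0.01,0,0,0,0,0],[0,0.02,0,0,0,0,0],[0,0.028,0,0,0,0,0],[-0.001,0.036,0,0,0,0,0],[-0.001,0.044,0,0,0,0,0],[0,0.053,0,0,0,0,0],[0.0015,0.062,0,0,0,0,0],[0.0045,0.071,0,0,0,0,0]]'
python3 - <<'E'
from h import *
wpic("w9")
E
```

```text
time: 10.95
ee_pos: [0.484, 0.069, 0.0313]
tcp_rot: [-180.0, 0.0, -9.1]
wrist_force: [-0.1, 0.8, -0.6]
opening: 0.0001
t 10.95 jig [-90.3  55.7] z 31.3 rpy [-180.     0.    -9.1] F [-0.1  0.8 -0.6] open 0.0001
```

View pics/w9.png

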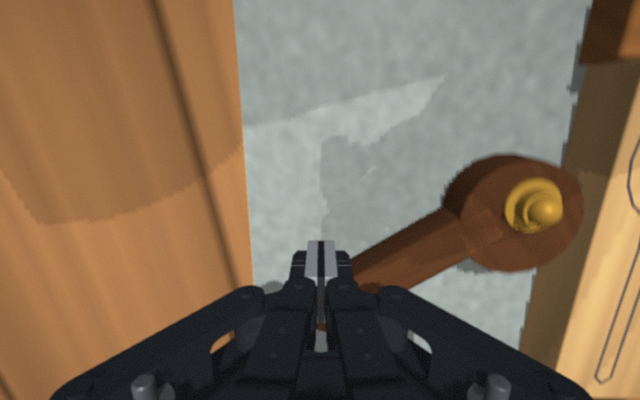

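The lever is turning as modelled, with its arm now from (540,205) to (360,280), q about 0.95. I'll follow the arc.

```bash
python3 -m creep '[[0.0035,0.0095,0,0,0,0,0],[0.008,0.018,0,0,0,0,0],[0.0135,0.0265,0,0,0,0,0],[0.0205,0.0345,0,0,0,0,0],[0.024,0.038,0,0,0,0,0],[0.028,0.042,0,0,0,0,0],[0.0315,0.045,0,0,0,0,0],[0.0315,0.045,0,0,0,0,0]]'
python3 - <<'E'
from h import *
wpic("w10")
E
```

```text
time: 11.8
ee_pos: [0.5084, 0.0199, 0.0312]
tcp_rot: [180.0, 0.0, -9.1]
wrist_force: [0.3, -0.4, -0.3]
opening: 0.0
t 11.8 jig [-58.5  11.1] z 31.2 rpy [180.    0.   -9.1] F [ 0.3 -0.4 -0.3] open 0.0
```

View pics/w10.png

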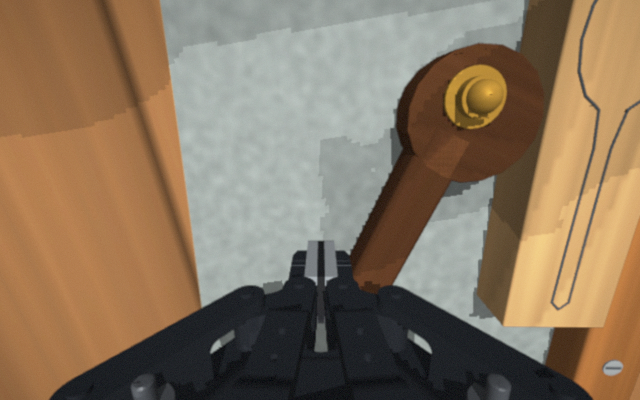

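The cam is nearly at the blank, q about 1.48. From here I'll take small steps and watch the force.

```bash
python3 -m creep '[[0.002,0.0015,0,0,0,0,0],[0.004,0.0025,0,0,0,0,0],[0.005,0.003,0,0,0,0,0]]'
python3 -m creep '[[0.001,0.0005,0,0,0,0,0],[0.002,0.001,0,0,0,0,0],[0.002,0.001,0,0,0,0,0]]'
python3 -m creep '[[0.001,0.0005,0,0,0,0,0],[0.0015,0.001,0,0,0,0,0],[0.0015,0.001,0,0,0,0,0]]'
```

```text
time: 12.15
ee_pos: [0.5126, 0.0166, 0.0313]
tcp_rot: [-180.0, 0.0, -9.1]
wrist_force: [-1.1, 1.1, -0.9]
opening: -0.0003
time: 12.45
ee_pos: [0.5144, 0.0152, 0.0313]
tcp_rot: [-180.0, -0.0, -9.1]
wrist_force: [0.0, 0.1, 0.6]
opening: -0.0001
time: 12.75
ee_pos: [0.5156, 0.0141, 0.0313]
tcp_rot: [-180.0, 0.0, -9.1]
wrist_force: [-1.5, 1.2, 0.2]
opening: -0.0002
```

```bash
python3 -m creep '[[0.001,0.0005,0,0,0,0,0],[0.002,0.001,0,0,0,0,0],[0.002,0.001,0,0,0,0,0]]'
python3 -m creep '[[0.001,0.0005,0,0,0,0,0],[0.002,0.001,0,0,0,0,0],[0.002,0.001,0,0,0,0,0]]'
python3 - <<'E'
from h import *
where()
E
```

```text
time: 13.05
ee_pos: [0.5173, 0.0129, 0.0312]
tcp_rot: [-180.0, 0.0, -9.1]
wrist_force: [-2.8, 4.2, 0.5]
opening: 0.0001
time: 13.35
ee_pos: [0.5188, 0.0119, 0.0311]
tcp_rot: [-180.0, 0.1, -9.1]
wrist_force: [-4.9, 5.2, 0.0]
opening: -0.0003
t 13.35 jig [-47.    4.8] z 31.1 rpy [-1.8e+02  1.0e-01 -9.1e+00] F [-4.9  5.2  0. ] open -0.0003
```

```bash
python3 -m creep '[[0.001,0,0,0,0,0,0],[0.002,0,0,0,0,0,0],[0.002,0,0,0,0,0,0]]'
python3 -m creep '[[0.001,0,0,0,0,0,0],[0.002,0,0,0,0,0,0],[0.002,0,0,0,0,0,0]]'
python3 - <<'E'
from h import *
where()
E
```

```text
time: 13.65
ee_pos: [0.5201, 0.0113, 0.031]
tcp_rot: [-180.0, 0.1, -9.1]
wrist_force: [-7.2, 3.7, 2.9]
opening: 0.0001
time: 13.95
ee_pos: [0.5214, 0.0107, 0.0308]
tcp_rot: [180.0, 0.2, -9.1]
wrist_force: [-10.5, 2.8, 4.2]
opening: -0.0005
t 13.95 jig [-44.2   4.1] z 30.8 rpy [180.    0.2  -9.1] F [-10.5   2.8   4.2] open -0.0005
```

```bash
python3 -m creep '[[0.001,0,0,0,0,0,0],[0.002,0.0005,0,0,0,0,0],[0.002,0.0005,0,0,0,0,0]]'
python3 -m creep '[[0.001,0,0,0,0,0,0],[0.0015,0.0005,0,0,0,0,0],[0.0015,0.0005,0,0,0,0,0],[0.0015,0.0005,0,0,0,0,0]]'
python3 - <<'E'
from h import *
where()
E
```

```text
time: 14.25
ee_pos: [0.5229, 0.0099, 0.0308]
tcp_rot: [180.0, 0.3, -9.1]
wrist_force: [-13.5, 2.8, 6.0]
opening: -0.0003
time: 14.65
ee_pos: [0.5235, 0.0094, 0.0307]
tcp_rot: [180.0, 0.4, -9.1]
wrist_force: [-16.8, 3.7, 7.0]
opening: 0.0001
t 14.65 jig [-41.9   3.2] z 30.7 rpy [180.    0.4  -9.1] F [-16.8   3.7   7. ] open 0.0001
```

The lever is at about 17 N. I'll back off straight away from the arm, lift, and check.

```bash
python3 -m creep '[[-0.005,-0.001,0,0,0,0,0],[-0.012,-0.003,0,0,0,0,0],[-0.025,-0.006,0,0,0,0,0],[-0.025,-0.006,-0.04,0,0,0,0],[-0.025,-0.006,-0.08,0,0,0,0],[-0.025,0.03,-0.12,0,0,0,0],[-0.01,0.06,-0.15,0,0,0,0],[-0.01,0.06,-0.15,0,0,0,0]]'
python3 -m creep '[[0,0,-0.03,0,0,0,0],[0,0,-0.03,0,0,0,0],[0,0,-0.03,0,0,0,0]]'
python3 - <<'E'
from h import *
J=np.load("J.npy");W,im=wpic("w11")
im=im[:,:,::-1].copy();raw=im.copy()
for L in([[85,-20,46],[85,150,46],[35,150,46],[35,-20,46]],):cv2.polylines(im,[proj(j2w(np.array(L)/1e3,J),"wrist",W).round().astype(int)],1,(0,0,255),1)
for q,c in((1.54,(255,255,0)),(1.65,(0,255,0))):
    a=np.radians(162)+q
    p=[[4.3,90,44],[4.3+120*np.cos(a),90+120*np.sin(a),44]]
    cv2.polylines(im,[proj(j2w(np.array(p)/1e3,J),"wrist",W).round().astype(int)],0,c,1)
cv2.imwrite("pics/w11o.png",im)
im=optics.camera("side");cv2.imwrite("pics/s11.png",cv2.resize(im[80:320,220:480,::-1],None,fx=2.4,fy=2.4))
E
```

```text
time: 15.45
ee_pos: [0.5089, -0.0512, 0.1863]
tcp_rot: [180.0, -0.5, -9.3]
wrist_force: [-0.4, 0.7, -0.7]
opening: 0.0004
time: 15.75
ee_pos: [0.5071, -0.0481, 0.2113]
tcp_rot: [180.0, -0.0, -9.1]
wrist_force: [-0.2, 0.2, -0.1]
opening: -0.0
t 15.75 jig [-49.  -56.3] z 211.3 rpy [180.   -0.   -9.1] F [-0.2  0.2 -0.1] open -0.0
```

View pics/w11o.png

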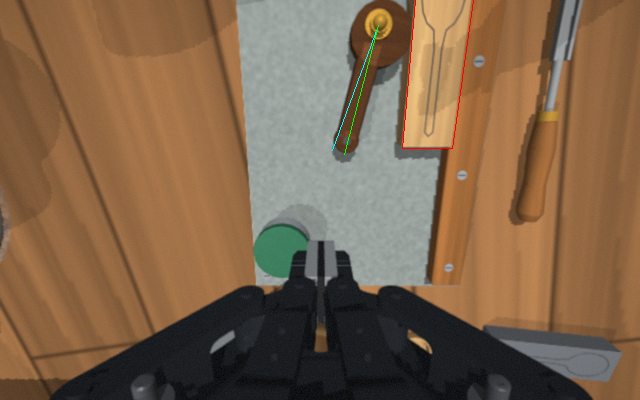

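View pics/s11.png

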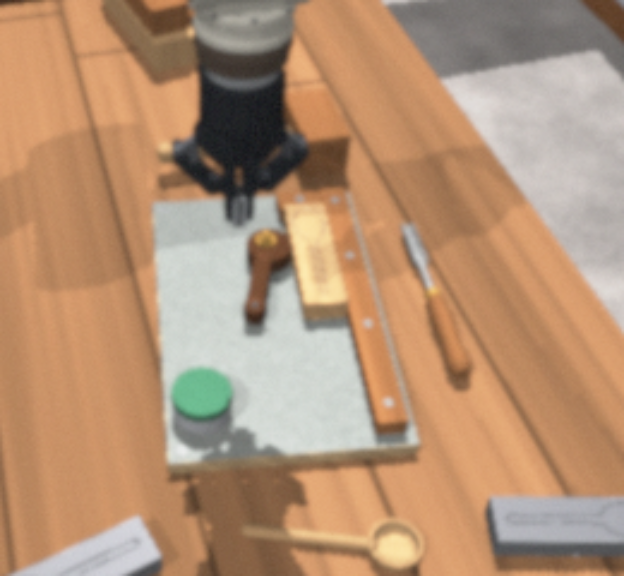

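The lever lies between the q=1.54 and q=1.65 lines, close to 1.65, and the blank fits its home outline. I'll take one look at the stop corner before handing in.

```bash
python3 -m creep '[[0.02,-0.04,0,0,0,0,0],[0.04,-0.085,0,0,0,0,0],[0.06,-0.125,0,0,0,0,0],[0.06,-0.125,0,0,0,0,0],[0.06,-0.125,0,0,0,0,0],[0.06,-0.125,0,0,0,0,0]]'
python3 - <<'E'
from h import *
J=np.load("J.npy");W,im=wpic("w12")
im=im[:,:,::-1].copy()
cv2.imwrite("pics/w12c.png",cv2.resize(im[0:260,180:540],None,fx=2.2,fy=2.2,interpolation=cv2.INTER_CUBIC))
E
```

```text
time: 16.45
ee_pos: [0.5855, 0.065, 0.2108]
tcp_rot: [180.0, 0.1, -9.1]
wrist_force: [-0.4, 0.2, 0.4]
opening: -0.0002
t 16.45 jig [10.5 67.9] z 210.8 rpy [ 1.8e+02  1.0e-01 -9.1e+00] F [-0.4  0.2  0.4] open -0.0002
```

View pics/w12c.png

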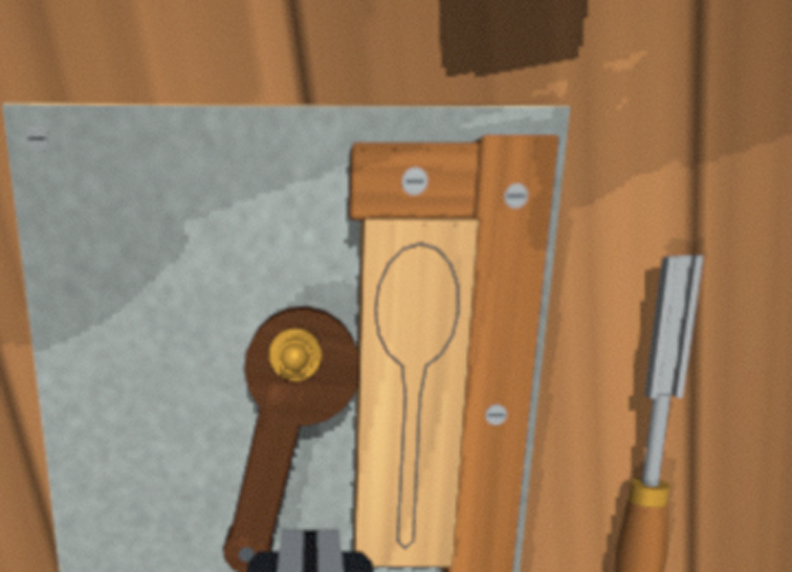

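The crop shows the blank tight in the corner: against the stop at (415,218), along the rail at (470,400), with the cam touching it at (360,355). The robot is clear at z = 0.21, so I'm handing in.

Run:
```python
from workcell import bot
print(bot.job_done())
```

```text
the job is handed in; nothing more can be done
None
```

The blank is clamped in the jig and the job is handed in at about 16.5 s; the interface gave no verdict.

- **What I did:** With the shut fingertip I pushed the blank back to the rail until it pushed back with about 15 N. I then slid it along the rail past the open cam to the end stop, where it pushed back with about 10 N. Last, I pushed the lever arm round from q about 0.37 until it resisted with about 17 N, and backed away.
- **Last checks:** The blank showed no visible gap at the rail or the stop, and its outline matched the home position to about 1 mm. The cam disc touches the blank, and the lever lies near q = 1.65. The wax tin, mallet, gouge and scoop showed no visible change, though I did not measure them. The arm is clear at z = 0.21 m, with wrist force near zero.
- **Not measured:** I could not read the cam's grip force with the finger away. I infer it from the lever angle and the 17 N push. No check failed or disagreed.

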